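# Shift the cap jig's lift-gate lever from load to run

### The arm

A 7-joint arm with a two-finger parallel gripper is mounted at the origin on the work surface. World frame = base frame: x ahead of the robot, y to its left, z up, the work surface at z = 0. Lengths are in m, angles in rad, forces in N, time in s.
With the tool pointing down it reaches from about 0.425 to 0.875 m from the base axis. Payload 4.7 kg.
Tool frame: the origin (TCP) lies on the centre line of the jaws, within the pads' length; the fingertips stand 14 mm ahead of it and the grasp point (between the pads) lies 5 mm behind it; z points along the fingers, x is the direction in which the jaws open and shut, and the axes are right-handed (so a half turn about z gives the same grasp; the last joint's range is limited). The gripper opens to 87 mm and grips with 3 to 60 N. Pads are 19 mm wide; open, the fingers measure 117 mm over their backs; the gripper's body (75 mm by 190 mm) begins 51 mm behind the grasp point.
Start: joints at [1.197, 0.321, -0.07, 1.45, 0.023, 1.371, -0.057], TCP at [0.246, -0.602, 0.237] pointing down, gripper open.
Joint ranges: [-2.86, 2.86], [-0.3, 2.09], [-1.38, 1.24], [0.06, 2.45], [-1.56, 4.7], [0.09, 2.05], [-2.69, 2.69]. Speed limits (rad/s): [2.57, 2.57, 3.14, 3.14, 3.14, 3.14, 3.14].

### API

Orientations are given as a rotation vector (axis times angle).
In Python, from bench import ctrl gives the robot as it stands.
- The arm moves only by the tool drive_tool, never from a script. Its argument "rows" is a list that holds one entry, the list of rows, each a list of 5 numbers: the shift along the tool's x, y, z scaled (see below), then the turn about the tool's z scaled (see below), then the closure in counts, from 0 (fully open) to 255 (shut). In form: [[[dx, dy, dz, spin, jaw], ...]]. A call has 1 to 20 rows; each row is the pose to reach, as a shift and turn from the pose commanded when the call began, along the tool's axes at that moment, turning the shorter way round; what a row does not reach only later rows make up. The controller multiplies each number of a shift by 300 mm and each number of a turn by pi rad. A row lasts 1/8 s, in which the tool goes at most 62.5 mm and 10.7 degrees, less where a joint would pass 70% of its speed; a pose out of reach is approached as far as the arm can. A call with a number of a shift or a turn outside -1 to 1 is refused whole. A call with a gripper value outside its range is refused whole. The fingers move at their own pace and stop on an object; "grip_force" is the grip in N (left out, the last holds). Time passes only in rows, so rows that repeat a pose let the fingers close. It gives the time, the measured TCP pose, the force and the opening at its end, in the units of the state.
- ctrl.get_state(): the state, without advancing time (a new reading comes with each control period).
- ctrl.get_image(name): name is "scene" or "top" or "wrist"; returns a dict with "img" (420x560x3 uint8, blue, green, red), "camera_matrix" (3x3 intrinsics, pixels), "k1" (the pictures are not rectified: a ray, as slopes to the right and down, at radius r is drawn at 1 + k1 r^2 times it, then the intrinsics apply), "R" (3x3) and "t" (3): a world point X has camera coordinates R X + t. Camera axes: x right, y down, z forward; pixel columns grow to the right and rows downward; lengths in m; the calibration is good to about 2 mm. A picture is of the moment at which its call begins. There is no depth.
- ctrl.close_job(): hands the job in, once; it reports no verdict.
The state is a dict: "time": time; "joint_positions": joint angles; "qd": joint speeds; "joint_torque": joint torques, N m; "position": TCP position; "tool_rot": TCP orientation; "ft_force": force on the tool from outside, world axes, zero at the start; "torque": the same for the moment, N m; "grip_width": opening from 0.0 (shut) to 1.0 (fully open).
Only numpy, scipy, OpenCV 4.12 (cv2) and the standard library are available. Lean on these libraries where they do the work, as an engineer would, in place of code of your own. Each camera call takes 0.05 s, during which the arm holds its last target.

### The job

Put the cap rotation jig into run: lift its gate lever out of the notch at the left end of the gate plate, carry it over the middle notch, and let it down fully home in the last notch at the right end, beside the tall horn, then leave it alone. That end notch is cut in an adjustable plate, so feel for it, and work the lever gently: never force it. Leave the crank and everything else on the bench as they are.

Things in the scene. Friction and masses are not known exactly. Their poses are not given: they have to be found in the camera images.
- jig: Grey cast jig clamped to the bench, base plate 365 x 200 x 20 mm, gearbox 125 mm high behind, gate and lever in front. Origin: on the bench surface on the lever's upright axis; its -x side (towards the robot at yaw 0) is the lever and gate side, z up, +y is the left as the robot sees it.
- pivot (a point): The lever's pivot: on its upright axis, 140 mm above the bench; the level lift axis passes through it. With the lever down, the handle's front edge is 245 mm from this axis and 12 mm above this point; the 14 mm thick steel stem runs from here level to the handle's back skirt.
- handle: Aluminium cup-pull at the lever's free end: upside-down pocket 104 mm wide (y), 65 deep (x), 6 mm sheet; roof, side and back skirts reaching 33 mm below the origin, open below and to the robot. Too wide to grip: hook it from under the front edge, tilted. Origin: middle of the roof's rolled front edge (bar, 6 mm radius). +x: along the lever to the pivot; z up when down.
- swing (a joint): Lever swing about the upright axis, rad. 0 = middle of the load notch (handle to the robot's left), growing as the handle goes right, to the jig's -y. Lever yaw = jig yaw - 0.36 + swing. Play in a notch about +-0.03; drag about 0.3 N at the handle. Notches: load 0, middle 0.31, run anywhere from 0.64 to 0.78, different every time and not reported.
- lift (a joint): Lever lift about the level axis at the pivot, rad. 0 = down, fully home in a notch; at 0.16 to 0.18 the stem rides on the gate's rim, above 0.2 it is clear; stop at 0.45. It falls by its own weight: 2 to 4 N at the handle lifts it. More than 40 N on the handle counts as forcing it. Let down into the middle notch (lift under 0.08 there) it counts as mis-shifted.
- crank_knob (a point): Middle of the red crank's knob on the jig's right side, level with the pivot, clear of the lever; to be left where it is.
- cap: Green ribbed plastic cap, 72 mm across, 42 mm high; bystander.
- gauge: Chrome plug gauge lying in front of the jig, 165 mm long, 32 mm thick, origin under its middle on the bench; bystander.
- bottle: Tall flint glass bottle, 72 mm across, 235 mm high, standing far to the right of the jig; bystander.
- collet: Black nylon collet, 68 mm across, 56 mm high, right of the jig; bystander.
- jar: Amber jar, 70 mm across, 100 mm high, far to the left of the jig; bystander.
- driver: Screwdriver lying left of the jig; bystander.
- setring: Steel setting ring, 90 mm across, 22 mm high, lying right of the jig; bystander.
- gate (a point): Top of the gate plate's left end, beside the load notch. The gate: upright steel plate curved about the lever's axis, 131 to 149 mm from it, rim 156 mm above the bench, three notches 23 mm deep open upwards. Just right of the run notch a horn stands 49 mm above the rim, too high to pass: a lifted lever swung against the horn is over the run notch.

How it is judged:
On the way, in this order (a step that is already met when the one before it is completed fails the run):
1. the lever is lifted clear of the load notch (value of joint lift above 0.15 rad and value of joint swing below 0.15 rad), for 0.1 s.
2. the lifted lever is carried past the middle notch (value of joint lift above 0.1 rad and value of joint swing above 0.43 rad), for 0.1 s.
At the end, for the whole second after the job is handed in: the lever is down (lift under 0.045 rad) in the run notch at the right end of the gate (swing over 0.57 rad), at rest, and nothing pushes on its handle (value of joint lift below 0.045 rad and value of joint swing above 0.57 rad and velocity of joint each of lift, swing below 0.05 rad/s and contact force between the fingers and handle below 0.1 N); the robot touches nothing.
It fails at once if the lever is forced: more than 40 N on its handle (contact force between any of the fingers, the arm and handle above 40 N).
It fails at once if the lever is dropped into the middle notch on the way (value of joint lift below 0.08 rad and value of joint swing between 0.22 and 0.42 rad).
It fails at once if the crank is turned (distance of crank_knob from where it was at the start of the episode above 0.03 m).
It fails at once if a thing on the bench is moved more than 20 mm or tipped (distance of any of cap, gauge, bottle, collet, jar, driver, setring from where it was at the start of the episode above 0.02 m or angle between bottle's own z axis and vertical above 0.5 rad).
It also fails if it takes over 72 s, if anything falls off the work surface, if the arm or the gripper's body presses on something with over 40 N, if the wrist force passes 120 N, or if a joint passes its speed limit or range.

## Working session

There is one attempt and no reset: what is moved stays moved. The work goes in short steps, Python scripts to look and compute and a tool call to move; the robot and the scene stay as the last step left them, time stands still between calls to the robot, and variables do not carry over. Pictures are saved under pics/ and viewed, and the job is handed in when it is done.

Besides the shell and the picture viewer there is one more tool, called after "Call:" as name(argument=value, ...), one argument or row to a line, values as JSON. drive_tool: Moves the arm, as the interface text tells. Its arguments: {"type":"object","properties":{"rows":{"type":"array"},"grip_force":{"type":"number"}},"required":["rows"]}

```bash
ls; mkdir -p pics; python3 - <<'E'
from bench import ctrl
import cv2,numpy as np,pickle
d={}
for n in ["scene","top","wrist"]:
    r=ctrl.get_image(n); d[n]=r
    cv2.imwrite(f"pics/{n}0.png",r["img"])
    print(n,r["camera_matrix"],r["k1"],r["R"],r["t"])
pickle.dump(d,open("im0.pkl","wb"))
print(ctrl.get_state())
E
```

```text
pics
scene [[408.45533898   0.         282.71717399]
 [  0.         408.45533898 202.38781684]
 [  0.           0.           1.        ]] -0.1116480515994697 [[ 0.88545646  0.46447933 -0.01502698]
 [ 0.24672555 -0.49725343 -0.83178455]
 [-0.39381894  0.73280146 -0.55489518]] [-0.52032567 -0.02396105  1.32485159]
top [[403.09932883   0.         286.74602612]
 [  0.         403.09932883 215.25742195]
 [  0.           0.           1.        ]] -0.02549119885828665 [[ 0.01829236 -0.99957358 -0.02276046]
 [-0.99325169 -0.01555968 -0.11493034]
 [ 0.11452719  0.02470921 -0.99311277]] [0.00743681 0.6037827  1.04820566]
wrist [[295.21375881   0.         276.92627983]
 [  0.         295.21375881 211.26434856]
 [  0.           0.           1.        ]] 0.014309089202098058 [[ 0.37816881 -0.92573544 -0.00149868]
 [-0.8907626  -0.36432201  0.27168267]
 [-0.25205228 -0.10140694 -0.96238572]] [-0.64949404 -0.0328054   0.38944285]
{'time': 0.15, 'joint_positions': array([ 1.19711788,  0.32163385, -0.07008275,  1.45138567,  0.02260658,
        1.37080795, -0.05687916]), 'qd': array([-1.14726270e-03, -1.57375857e-03, -5.77454868e-05, -3.70888507e-03,
        6.68165973e-04, -5.85040046e-04,  1.24579202e-03]), 'joint_torque': array([ 1.62831034e-04, -4.91795039e+01, -4.04495783e-01, -3.12875605e+01,
       -6.39544032e-02,  4.04759869e-02,  1.20750701e-04]), 'position': array([ 0.24559103, -0.60138947,  0.23572957]), 'tool_rot': array([-2.60727069e+00,  1.75133246e+00,  1.96630301e-03]), 'ft_force': array([-0.04822261,  0.85431583,  0.27931166]), 'torque': array([-0.01344336, -0.06774727,  0.05799396]), 'grip_width': 1.0040872030675094}
```

View pics/scene0.png

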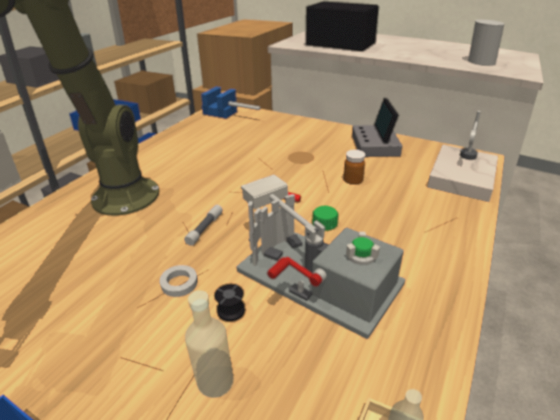

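View pics/top0.png

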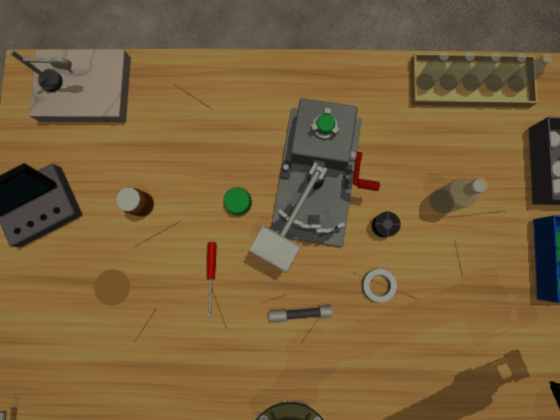

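View pics/wrist0.png

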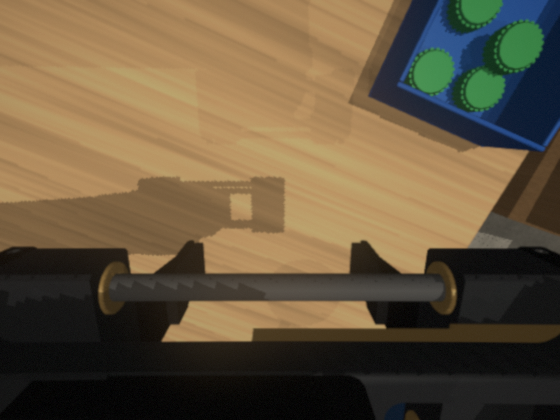

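```bash
cat > h.py <<'E'
import cv2,numpy as np,pickle
def ray(r,uv):
    K=r["camera_matrix"];k=r["k1"]
    p=cv2.undistortPoints(np.array([[uv]],float),K,np.array([k,0,0,0,0.]))[0,0]
    R=np.array(r["R"]);t=np.array(r["t"])
    return -R.T@t, R.T@np.array([p[0],p[1],1.])
def onz(r,uv,z):
    c,d=ray(r,uv); return c+d*(z-c[2])/d[2]
def proj(r,X):
    x=np.array(r["R"])@np.array(X)+np.array(r["t"]); p=x[:2]/x[2]; p=p*(1+r["k1"]*(p@p))
    K=r["camera_matrix"]; return np.array([K[0,0]*p[0]+K[0,2],K[1,1]*p[1]+K[1,2]])
def tri(r1,u1,r2,u2):
    c1,d1=ray(r1,u1);c2,d2=ray(r2,u2)
    s=np.linalg.lstsq(np.c_[d1,-d2],c2-c1,rcond=None)[0]
    a=c1+s[0]*d1;b=c2+s[1]*d2; return (a+b)/2,np.linalg.norm(a-b)
E
python3 - <<'E'
from h import *
d=pickle.load(open("im0.pkl","rb"))
c=d["top"]["img"][90:280,230:390]; cv2.imwrite("pics/topc.png",cv2.resize(c,None,fx=3.15,fy=3.15,interpolation=cv2.INTER_CUBIC)[:600])
c=d["scene"]["img"][165:325,225:415]; cv2.imwrite("pics/scenec.png",cv2.resize(c,None,fx=3.7,fy=3.7,interpolation=cv2.INTER_CUBIC))
E
```

```text
(no output)
```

View pics/topc.png

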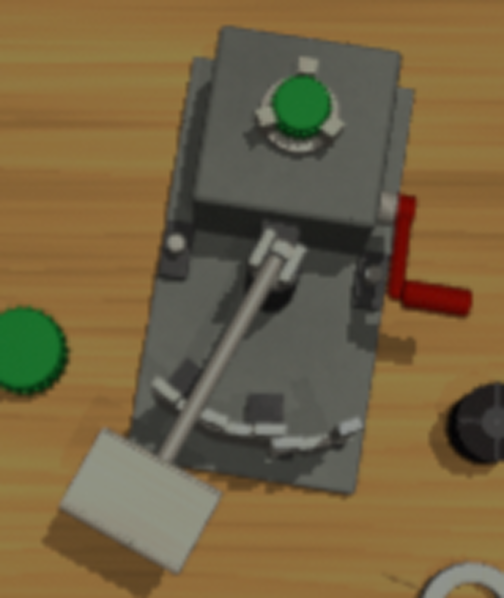

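View pics/scenec.png

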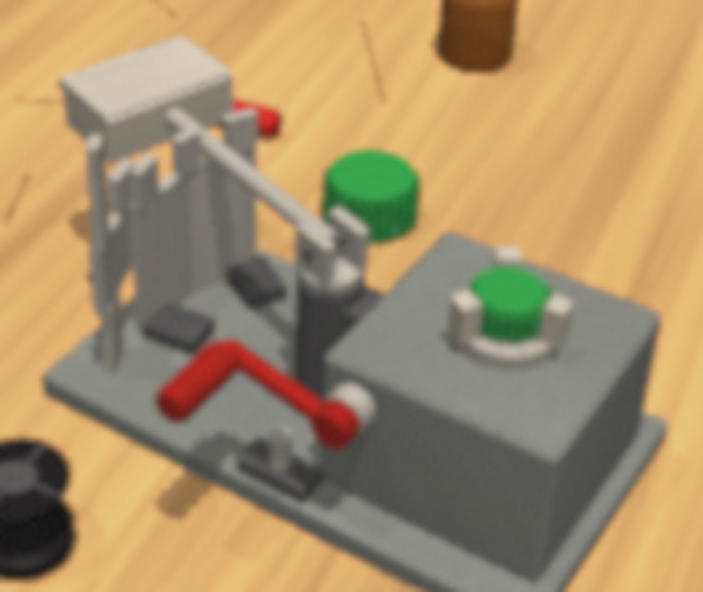

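The top view shows the handle roof with its corners at crop (103,430), (220,492), (180,572) and (60,507). The stem runs up to a clevis at about (278,257), and the gate arc runs from (155,385) to (350,428), with the horn at the right end. The tool always points down here, so I can't tilt it to hook the handle. I'll take the stem between the jaws instead.

```bash
python3 - <<'E'
from h import *
from bench import ctrl
d=pickle.load(open("im0.pkl","rb"));T=d["top"]
f=lambda x,y:(230+(x+.5)/3.15-.5,90+(y+.5)/3.15-.5)
C=[onz(T,f(*p),0.156) for p in [(103,430),(220,492),(180,572),(60,507)]]
for c in C: print("roof",c)
piv=onz(T,f(278,257),.145)
fe=(C[2]+C[3])/2; be=(C[0]+C[1])/2
print("front",fe,"back",be,"piv",piv, "dist",np.linalg.norm((fe-piv)[:2]),np.linalg.norm((be-piv)[:2]))
print("width",np.linalg.norm(C[0]-C[1]),np.linalg.norm(C[2]-C[3]),"depth",np.linalg.norm(fe-be))
s1=onz(T,f(172,457),.147); s2=onz(T,f(270,275),.147)
for n,a,b in [("stem",s1,s2),("hand",fe,be),("fe-piv",fe,piv),("side",C[2],C[1]),("side",C[3],C[0])]:
    v=b-a; print(n,np.arctan2(v[1],v[0]))
for n,p in [("gateL",(155,385)),("horn",(350,428))]:
    q=onz(T,f(*p),.156 if n=="gateL" else .205); print(n,q,np.linalg.norm((q-piv)[:2]))
# jig base yaw : baseplate edges at z .02
a=onz(T,f(353,492),.02);b=onz(T,f(412,90),.02);v=b-a;print("jig yaw",np.arctan2(v[1],v[0]))
a=onz(T,f(180,572),.156)
# gearbox top edges at z=.125
a=onz(T,f(195,202),.125);b=onz(T,f(222,28),.125);v=b-a;print("jig yaw gb",np.arctan2(v[1],v[0]))
s=ctrl.get_state();print(cv2.Rodrigues(s["tool_rot"])[0])
E
```

```text
roof [0.56255534 0.0722666  0.156     ]
roof [ 0.51733614 -0.01678756  0.156     ]
roof [0.45729776 0.01212596 0.156     ]
roof [0.50398315 0.10317186 0.156     ]
front [0.48064046 0.05764891 0.156     ] back [0.53994574 0.02773952 0.156     ] piv [ 0.7001298  -0.05911396  0.145     ] dist 0.24861443797719307 0.1822154204368101
width 0.0998770148549891 0.10231755205246237 depth 0.06642054071086202
stem -0.47518593893313327
hand -0.46710501551556677
fe-piv -0.48889927303338426
side -0.44880648024635444
side -0.4855174487047812
gateL [0.59742416 0.0336474  0.156     ] 0.13839479696895665
horn [ 0.5625942 -0.1085144  0.205    ] 0.1461384444693515
jig yaw -0.14340423400758898
jig yaw gb -0.13333589235797355
[[ 3.78173422e-01 -9.25734553e-01 -6.33341050e-04]
 [-9.25733641e-01 -3.78173940e-01  1.30261527e-03]
 [-1.44538904e-03  9.36906438e-05 -9.99998951e-01]]
```

Call:
drive_tool(
  rows=[
    [[0,0,-0.1,0,0],[-0.04,-0.04,-0.2,0.01,0],[-0.12,-0.14,-0.2,0.03,0],[-0.22,-0.25,-0.2,0.05,0],[-0.33,-0.37,-0.2,0.07,0],[-0.44,-0.5,-0.2,0.09,0],[-0.55,-0.62,-0.2,0.11,0],[-0.65,-0.74,-0.2,0.13,0],[-0.72,-0.82,-0.2,0.14,0],[-0.76,-0.86,-0.2,0.14,0]],
  ],
  grip_force=10,
)

```text
time: 1.4
position: [0.3991, -0.2913, 0.2965]
tool_rot: [2.166, -2.275, 0.0]
ft_force: [-1.1, -0.3, 1.2]
grip_width: 0.997
```

```bash
cat > st.py <<'E'
from h import *
from bench import ctrl
s=ctrl.get_state();R=cv2.Rodrigues(s["tool_rot"])[0]
print(s["time"],"p",s["position"].round(4),"xang",np.arctan2(R[1,0],R[0,0]).round(4),"tilt",R[2].round(3),"q",s["joint_positions"].round(2),"F",s["ft_force"].round(2),"w",s["grip_width"])
def to(tgt,xang):
    d=R.T@(np.array(tgt)-s["position"])/.3
    a=(np.arctan2(R[1,0],R[0,0])-xang+np.pi)%(2*np.pi)-np.pi
    print("need",d.round(3),"spin",round(a/np.pi,4))
E
python3 - <<'E'
from st import *
to((.554,.017,.25),-2.051)
E
```

```text
1.4 p [ 0.3991 -0.2913  0.2965] xang -1.6199 tilt [ 0.  0. -1.] q [ 0.87 -0.02 -0.29  1.72 -0.01  1.44 -1.04] F [-1.1  -0.34  1.17] w 0.9970796000848217
need [-1.052 -0.465  0.155] spin 0.1372
```

Call:
drive_tool(
  rows=[
    [[-0.05,-0.02,0,0.01,0],[-0.15,-0.07,0,0.03,0],[-0.28,-0.13,0,0.05,0],[-0.42,-0.19,0,0.07,0],[-0.56,-0.25,0,0.09,0],[-0.7,-0.31,0.02,0.11,0],[-0.83,-0.37,0.05,0.13,0],[-0.93,-0.42,0.08,0.137,0],[-1.0,-0.45,0.1,0.137,0],[-1.0,-0.465,0.1,0.137,0],[-1.0,-0.465,0.1,0.137,0]],
  ],
)

```text
time: 2.78
position: [0.5534, -0.0028, 0.2664]
tool_rot: [1.624, -2.689, 0.001]
ft_force: [-0.6, -0.4, 0.5]
grip_width: 0.999
```

```bash
python3 - <<'E'
from st import *
to((.554,.017,.25),-2.051)
for n in ["wrist","top"]:
    r=ctrl.get_image(n);pickle.dump(r,open(n+"1.pkl","wb"))
    cv2.imwrite(f"pics/{n}1.png",r["img"])
r=pickle.load(open("wrist1.pkl","rb"))
for nm,X in [("piv",(.700,-.059,.147)),("stem165",(.5537,.0172,.147)),("stem130",(.700-.13*.887,-.059+.13*.4618,.147))]: print(nm,proj(r,X).round(1))
E
```

```text
2.775 p [ 0.5534 -0.0028  0.2664] xang -2.0551 tilt [ 0.001 -0.    -1.   ] q [ 0.52  0.14 -0.62  1.63  0.09  1.39 -2.17] F [-0.56 -0.38  0.52] w 0.9993604862889591
need [-0.059  0.029  0.055] spin -0.0013
piv [253.   20.5]
stem165 [257.7 219.8]
stem130 [256.9 183.3]
```

View pics/wrist1.png

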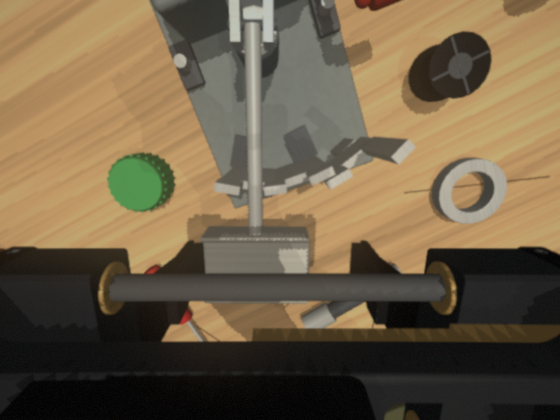

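The wrist view shows the stem almost vertical in the picture, from (254,40) to (257,230). The gate crosses it near row 190, the handle's back edge is at row 232, and the horn is at (400,150). I'll measure the stem line here by its edges.

```bash
python3 - <<'E'
from st import *
r=pickle.load(open("wrist1.pkl","rb"))
g=r["img"].astype(int).sum(2)/3
for v in (70,100,130,210,220): print(v,g[v,240:274].round().astype(int).tolist())
E
python3 -c "
import cv2
c=cv2.imread('pics/wrist1.png')[130:250,190:330];cv2.imwrite('pics/w1c.png',cv2.resize(c,None,fx=5,fy=5,interpolation=2))"
```

```text
2.875 p [ 0.5532 -0.0027  0.2667] xang -2.0558 tilt [ 0.001 -0.    -1.   ] q [ 0.52  0.14 -0.62  1.63  0.09  1.39 -2.17] F [-0.31 -0.13  1.32] w 1.001818424118171
70 [79, 79, 82, 83, 88, 105, 122, 136, 144, 151, 159, 173, 187, 189, 180, 165, 154, 146, 138, 125, 107, 81, 57, 49, 50, 49, 50, 49, 48, 48, 50, 49, 51, 59]
100 [85, 85, 85, 93, 106, 107, 115, 129, 141, 149, 156, 167, 180, 188, 186, 173, 159, 151, 143, 132, 117, 99, 89, 92, 104, 115, 119, 120, 118, 119, 119, 119, 119, 118]
130 [115, 116, 116, 117, 117, 112, 106, 118, 134, 144, 152, 159, 171, 184, 185, 177, 163, 153, 146, 136, 123, 109, 108, 114, 115, 115, 116, 115, 115, 115, 115, 115, 116, 116]
210 [152, 151, 151, 151, 149, 149, 147, 136, 123, 124, 133, 142, 146, 153, 158, 158, 154, 148, 142, 137, 127, 116, 114, 126, 138, 142, 141, 141, 141, 142, 142, 144, 146, 148]
220 [101, 102, 99, 99, 100, 101, 100, 99, 104, 116, 129, 139, 146, 152, 157, 159, 154, 148, 143, 138, 130, 116, 100, 94, 95, 97, 96, 99, 98, 99, 100, 99, 98, 98]
```

View pics/w1c.png

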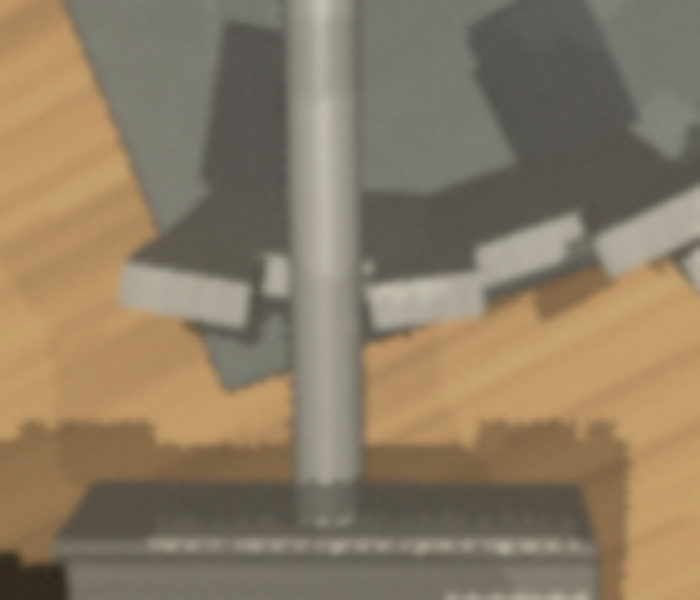

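```bash
python3 - <<'E'
from st import *
r=pickle.load(open("wrist1.pkl","rb"))
a=onz(r,(253,70),.14);b=onz(r,(253.8,130),.14);c=onz(r,(254.8,215),.14)
print(a,b,c)
v=a-c; yaw=np.arctan2(v[1],v[0]);print("yaw",yaw)
u=v[:2]/np.linalg.norm(v[:2]); piv=np.array([.700,-.059])
n=np.array([-u[1],u[0]]); print("piv offset from line",(piv-c[:2])@n)
print("skirt top r",(piv-onz(r,(255,239),.155)[:2])@u,"skirt bot",(piv-onz(r,(255,227),.119)[:2])@u,"gate out",(piv-onz(r,(255,194),.156)[:2])@u)
s0=(piv-c[:2])@u
P=c[:2]+u*(s0-.165); print("P165",P, "xang",yaw-np.pi/2)
to((*P,.25),yaw-np.pi/2)
to((*P,.150),yaw-np.pi/2)
E
```

```text
2.875 p [ 0.5532 -0.0027  0.2667] xang -2.0558 tilt [ 0.001 -0.    -1.   ] q [ 0.52  0.14 -0.62  1.63  0.09  1.39 -2.17] F [-0.31 -0.13  1.32] w 1.001818424118171
[ 0.67024874 -0.04180592  0.14      ] [ 0.62725089 -0.01872975  0.14      ] [0.55757666 0.01876095 0.14      ]
yaw -0.4932344462275309
piv offset from line -0.0010581029986146463
skirt top r 0.18121254465730793 skirt bot 0.1816602176152428 gate out 0.13798995593588337
P165 [0.55516799 0.02005573] xang -2.064030773022427
need [-0.07   0.03   0.056] spin 0.0026
need [-0.071  0.03   0.389] spin 0.0026
```

Call:
drive_tool(
  rows=[
    [[-0.03,0.01,0.02,0.0026,0],[-0.06,0.03,0.05,0.0026,0],[-0.07,0.03,0.09,0.0026,0],[-0.07,0.03,0.15,0.0026,0],[-0.07,0.03,0.21,0.0026,0],[-0.07,0.03,0.27,0.0026,0],[-0.07,0.03,0.32,0.0026,0],[-0.07,0.03,0.36,0.0026,0],[-0.07,0.03,0.385,0.0026,0],[-0.07,0.03,0.393,0.0026,0],[-0.07,0.03,0.393,0.0026,0],[-0.07,0.03,0.393,0.0026,0]],
  ],
)

```text
time: 4.38
position: [0.5555, 0.022, 0.1492]
tool_rot: [-1.615, 2.694, -0.001]
ft_force: [-0.2, -0.1, 0.1]
grip_width: 1.001
```

```bash
python3 - <<'E'
from st import *
for n in ["wrist","scene"]:
    r=ctrl.get_image(n);pickle.dump(r,open(n+"2.pkl","wb"))
    cv2.imwrite(f"pics/{n}2.png",r["img"] if n=="wrist" else cv2.resize(r["img"][165:325,225:415],None,fx=3.7,fy=3.7,interpolation=2))
E
```

```text
4.375 p [0.5555 0.022  0.1492] xang -2.0614 tilt [-0.    -0.001 -1.   ] q [ 0.47  0.24 -0.63  1.78  0.15  1.17 -2.27] F [-0.23 -0.14  0.08] w 1.0014402758085432
```

View pics/wrist2.png

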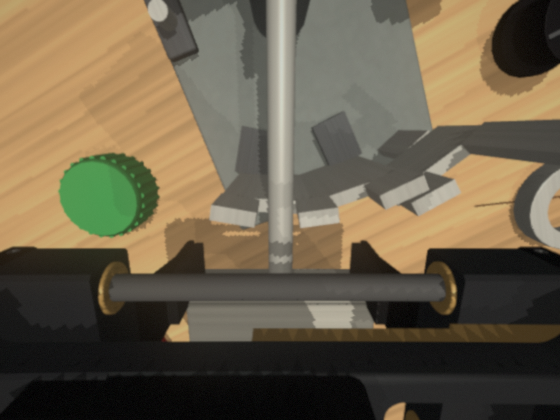

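View pics/scene2.png

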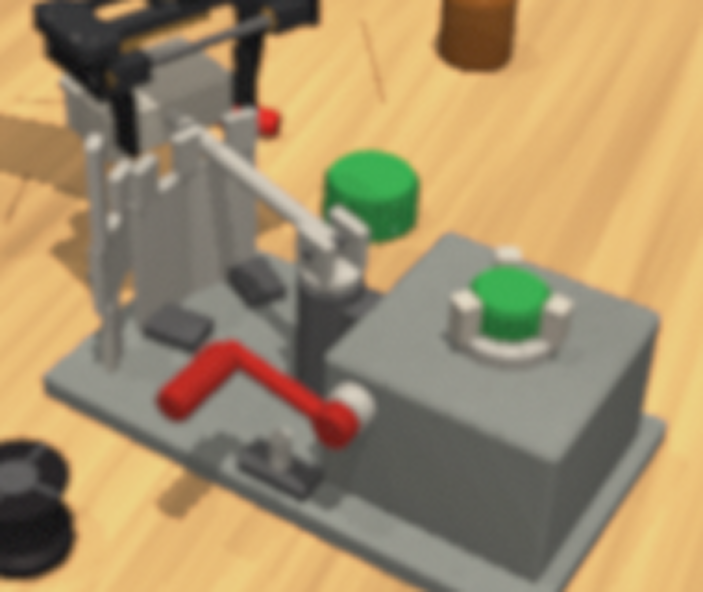

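The fingers straddle the stem, which is at column 281 against a jaw centre of about 278, and they stand clear of the gate. Next I'll close gently.

Call:
drive_tool(
  rows=[
    [[0,0,0,0,80],[0,0,0,0,140],[0,0,0,0,180],[0,0,0,0,200],[0,0,0,0,220],[0,0,0,0,240],[0,0,0,0,255],[0,0,0,0,255],[0,0,0,0,255],[0,0,0,0,255]],
  ],
  grip_force=10,
)

```text
time: 5.72
position: [0.555, 0.0219, 0.1486]
tool_rot: [1.615, -2.694, 0.0]
ft_force: [0.2, -0.6, -0.2]
grip_width: 0.154
```

Call:
drive_tool(
  rows=[
    [[0,0,-0.01,0,255],[0,0,-0.02,0,255],[0,0,-0.03,0,255],[0,0,-0.04,0,255],[0,0,-0.04,0,255]],
  ],
)

```text
time: 6.35
position: [0.5551, 0.0218, 0.1608]
tool_rot: [1.615, -2.694, 0.0]
ft_force: [1.6, -0.3, -4.3]
grip_width: 0.156
```

```bash
python3 - <<'E'
from st import *
for n in ["wrist","scene"]:
    r=ctrl.get_image(n);pickle.dump(r,open(n+"3.pkl","wb"))
    cv2.imwrite(f"pics/{n}3.png",r["img"] if n=="wrist" else cv2.resize(r["img"][165:325,225:415],None,fx=3.7,fy=3.7,interpolation=2))
E
```

```text
6.35 p [0.5551 0.0218 0.1608] xang -2.0615 tilt [ 0. -0. -1.] q [ 0.47  0.22 -0.63  1.77  0.14  1.19 -2.26] F [ 1.58 -0.27 -4.29] w 0.1564764617788071
```

View pics/wrist3.png

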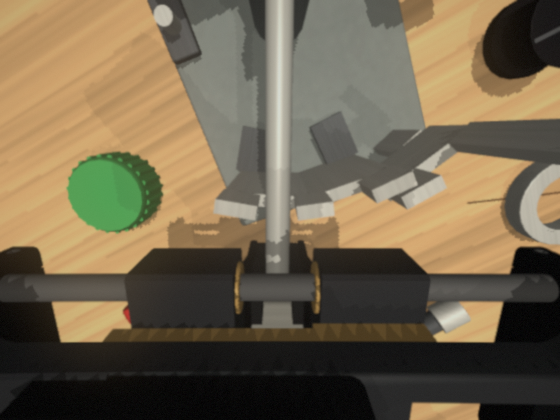

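View pics/scene3.png

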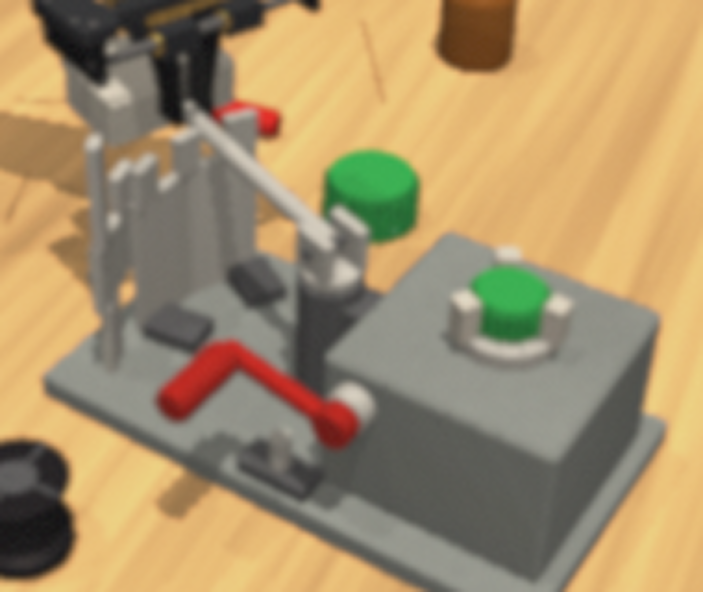

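The lever is rising with the grip: the stem's end moved up about 15 px and the load is 4.3 N. I'll lift further along the arc.

Call:
drive_tool(
  rows=[
    [[0,-0.001,-0.015,0,255],[0,-0.003,-0.03,0,255],[0,-0.005,-0.045,0,255],[0,-0.008,-0.06,0,255],[0,-0.011,-0.075,0,255],[0,-0.014,-0.09,0,255],[0,-0.016,-0.105,0,255],[0,-0.016,-0.105,0,255],[0,-0.016,-0.105,0,255]],
  ],
)

```text
time: 7.58
position: [0.5594, 0.0196, 0.1921]
tool_rot: [-1.615, 2.694, -0.0]
ft_force: [0.4, -0.5, -5.0]
grip_width: 0.155
```

```bash
python3 - <<'E'
from st import *
for n in ["wrist","scene"]:
    r=ctrl.get_image(n);pickle.dump(r,open(n+"4.pkl","wb"))
    cv2.imwrite(f"pics/{n}4.png",r["img"] if n=="wrist" else cv2.resize(r["img"][165:325,225:415],None,fx=3.7,fy=3.7,interpolation=2))
E
```

```text
7.575 p [0.5594 0.0196 0.1921] xang -2.0615 tilt [-0. -0. -1.] q [ 0.48  0.21 -0.63  1.72  0.13  1.26 -2.24] F [ 0.41 -0.46 -4.98] w 0.1554368098345186
```

View pics/wrist4.png

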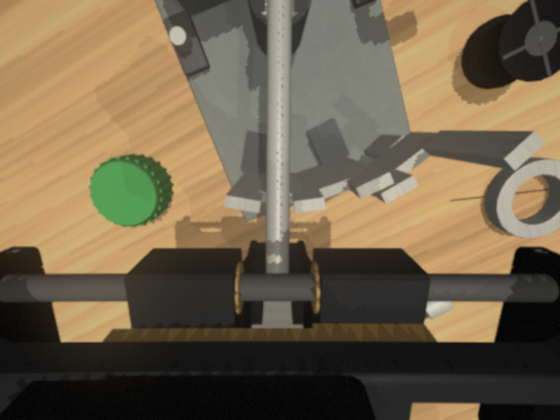

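View pics/scene4.png

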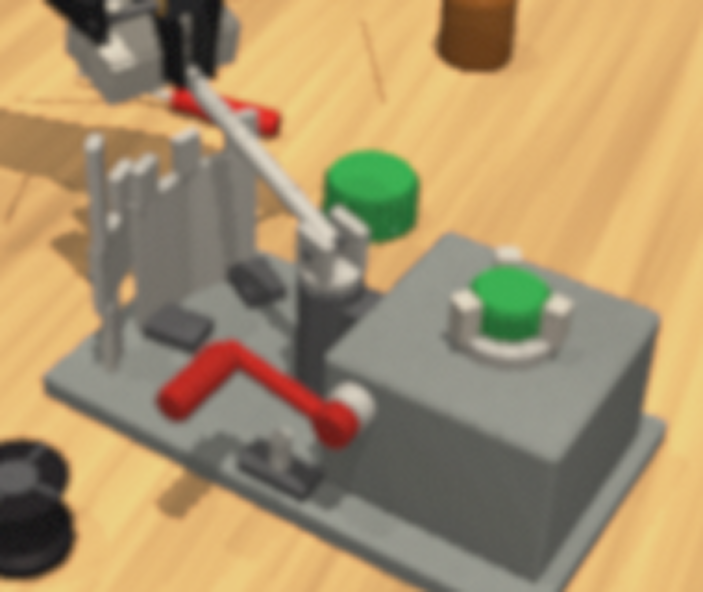

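Call:
drive_tool(
  rows=[
    [[0.013,0.0,0,-0.008,255],[0.027,-0.001,0,-0.016,255],[0.054,-0.003,0,-0.032,255],[0.08,-0.006,0,-0.048,255],[0.107,-0.011,0,-0.064,255],[0.133,-0.017,0,-0.08,255],[0.159,-0.024,0,-0.0955,255],[0.184,-0.033,0,-0.111,255],[0.209,-0.042,0,-0.127,255],[0.233,-0.053,0,-0.143,255],[0.2575,-0.066,0,-0.159,255],[0.27,-0.073,0,-0.167,255],[0.281,-0.08,0,-0.175,255],[0.281,-0.08,0,-0.175,255],[0.281,-0.08,0,-0.175,255]],
  ],
)

```text
time: 9.55
position: [0.5402, -0.066, 0.192]
tool_rot: [2.285, -2.154, -0.001]
ft_force: [-2.7, -1.8, -3.8]
grip_width: 0.16
```

```bash
python3 - <<'E'
from st import *
for n in ["wrist","scene"]:
    r=ctrl.get_image(n);pickle.dump(r,open(n+"5.pkl","wb"))
    cv2.imwrite(f"pics/{n}5.png",r["img"] if n=="wrist" else cv2.resize(r["img"][165:325,225:415],None,fx=3.7,fy=3.7,interpolation=2))
E
```

```text
9.55 p [ 0.5402 -0.066   0.192 ] xang -1.5117 tilt [ 0.     0.001 -1.   ] q [ 0.65  0.17 -0.63  1.76  0.11  1.25 -1.52] F [-2.65 -1.77 -3.8 ] w 0.16024608220967151
```

View pics/wrist5.png

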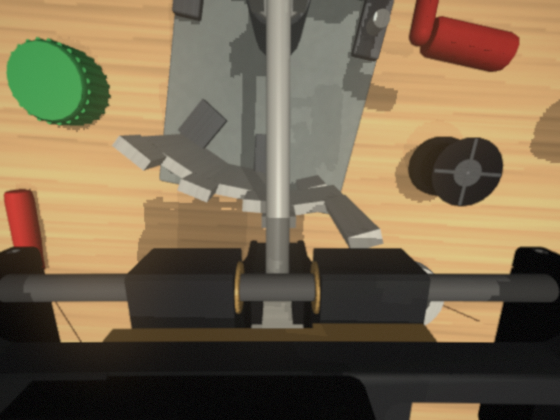

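View pics/scene5.png

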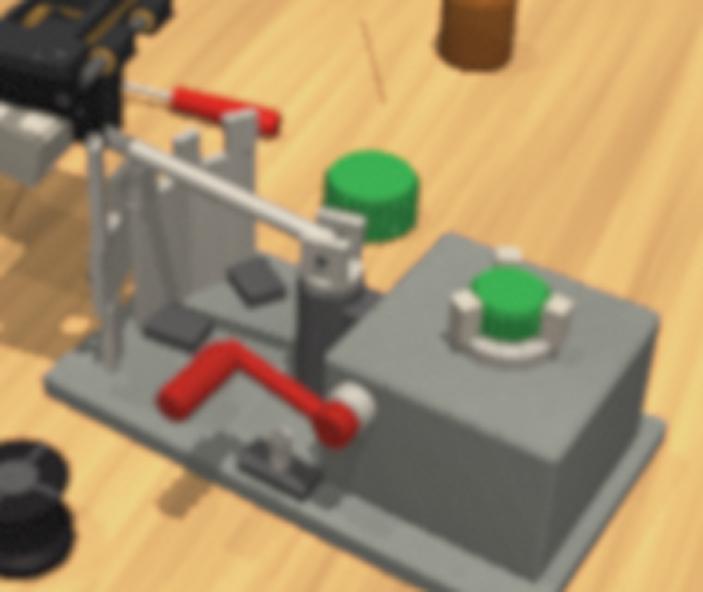

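The lever is past the middle and still lifted. The horn stands just to the right, with its top at (365,238). I'll creep right in small steps and watch the force.

Call:
drive_tool(
  rows=[
    [[0.0054,0,0,-0.0032,255],[0.0107,0,0,-0.0064,255],[0.0161,0,0,-0.0096,255],[0.0215,0,0,-0.0127,255],[0.0215,0,0,-0.0127,255]],
  ],
)

```text
time: 10.28
position: [0.5407, -0.0727, 0.192]
tool_rot: [2.328, -2.108, -0.001]
ft_force: [-5.3, -1.4, -2.8]
grip_width: 0.159
```

Call:
drive_tool(
  rows=[
    [[0.0054,0.003,0,-0.0032,255],[0.0107,0.005,0,-0.0064,255],[0.0161,0.006,0,-0.0096,255],[0.0215,0.007,0,-0.0127,255],[0.0215,0.007,0,-0.0127,255]],
  ],
)

```text
time: 10.9
position: [0.5413, -0.0789, 0.1926]
tool_rot: [-2.369, 2.06, -0.004]
ft_force: [5.1, -0.7, -6.5]
grip_width: 0.151
```

```bash
python3 - <<'E'
from st import *
r=ctrl.get_image("wrist");pickle.dump(r,open("wrist6.pkl","wb"))
cv2.imwrite("pics/wrist6.png",cv2.resize(r["img"][100:280,170:410],None,fx=3,fy=3,interpolation=2))
E
```

```text
10.9 p [ 0.5413 -0.0789  0.1926] xang -1.4315 tilt [ 0.    -0.004 -1.   ] q [ 0.67  0.17 -0.63  1.75  0.11  1.25 -1.42] F [ 5.12 -0.68 -6.49] w 0.15101850994738145
```

View pics/wrist6.png

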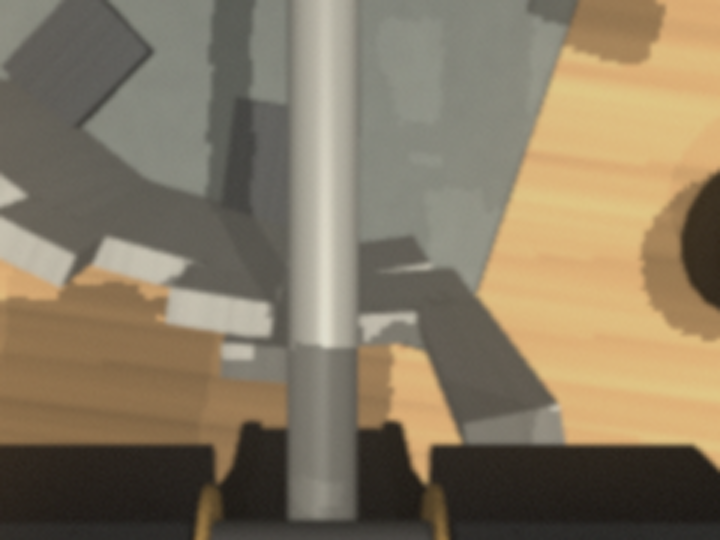

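Call:
drive_tool(
  rows=[
    [[0.0054,-0.001,0,-0.0032,255],[0.0107,-0.002,0,-0.0064,255],[0.0161,-0.003,0,-0.0096,255],[0.0215,-0.003,0,-0.0127,255],[0.0215,-0.003,0,-0.0127,255]],
  ],
)

```text
time: 11.58
position: [0.5423, -0.0853, 0.1924]
tool_rot: [-2.41, 2.013, -0.002]
ft_force: [5.2, 1.2, -7.6]
grip_width: 0.159
```

Call:
drive_tool(
  rows=[
    [[0.004,-0.003,0,-0.0024,255],[0.008,-0.005,0,-0.0048,255],[0.012,-0.005,0,-0.0072,255],[0.012,-0.005,0,-0.0072,255]],
  ],
)

```text
time: 12.08
position: [0.543, -0.0889, 0.1919]
tool_rot: [2.432, -1.986, -0.001]
ft_force: [0.1, -0.2, -5.1]
grip_width: 0.155
```

```bash
python3 - <<'E'
from st import *
r=ctrl.get_image("wrist");pickle.dump(r,open("wrist7.pkl","wb"))
cv2.imwrite("pics/wrist7.png",cv2.resize(r["img"][100:280,170:410],None,fx=3,fy=3,interpolation=2))
r=ctrl.get_image("scene")
cv2.imwrite("pics/scene7.png",cv2.resize(r["img"][165:325,205:395],None,fx=3.7,fy=3.7,interpolation=2))
E
```

```text
12.075 p [ 0.543  -0.0889  0.1919] xang -1.3696 tilt [ 0.     0.001 -1.   ] q [ 0.68  0.19 -0.63  1.74  0.11  1.25 -1.35] F [ 0.12 -0.17 -5.05] w 0.1551624167158179
```

View pics/wrist7.png

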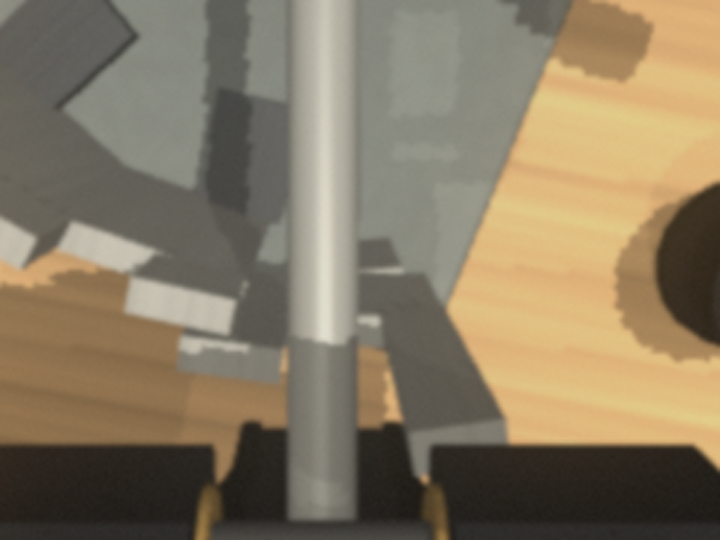

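View pics/scene7.png

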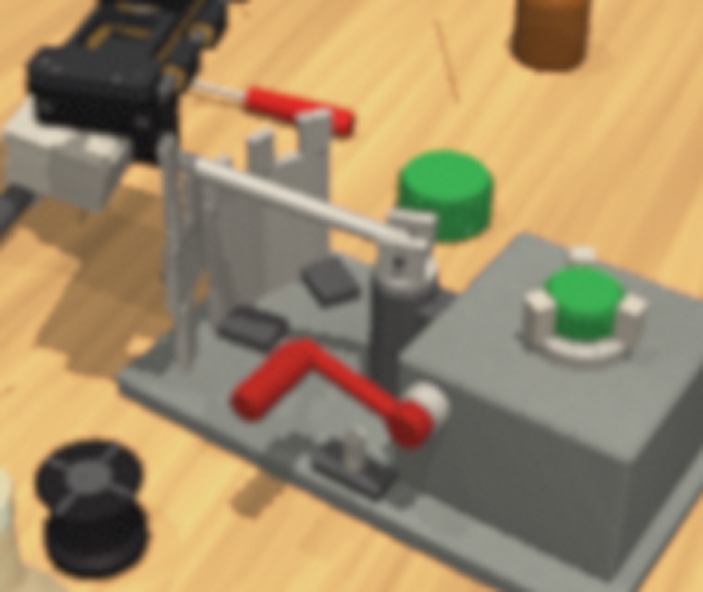

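Call:
drive_tool(
  rows=[
    [[0.004,-0.001,0,-0.0024,255],[0.008,-0.002,0,-0.0048,255],[0.012,-0.002,0,-0.0072,255],[0.012,-0.002,0,-0.0072,255]],
  ],
)

```text
time: 12.68
position: [0.5439, -0.0925, 0.1918]
tool_rot: [2.454, -1.958, -0.003]
ft_force: [-5.7, -1.3, -3.8]
grip_width: 0.159
```

Call:
drive_tool(
  rows=[
    [[0.003,0.002,0,-0.0018,255],[0.006,0.003,0,-0.0036,255],[0.009,0.003,0,-0.0054,255],[0.009,0.003,0,-0.0054,255]],
  ],
)

```text
time: 13.18
position: [0.5445, -0.095, 0.1921]
tool_rot: [2.472, -1.938, -0.0]
ft_force: [-4.3, -1.4, -3.9]
grip_width: 0.157
```

```bash
python3 - <<'E'
from st import *
r=ctrl.get_image("wrist");pickle.dump(r,open("wrist8.pkl","wb"))
cv2.imwrite("pics/wrist8.png",cv2.resize(r["img"][100:280,170:410],None,fx=3,fy=3,interpolation=2))
E
```

```text
13.175 p [ 0.5445 -0.095   0.1921] xang -1.3298 tilt [ 0.  0. -1.] q [ 0.69  0.19 -0.63  1.74  0.12  1.25 -1.3 ] F [-4.33 -1.42 -3.9 ] w 0.15693716291801596
```

View pics/wrist8.png

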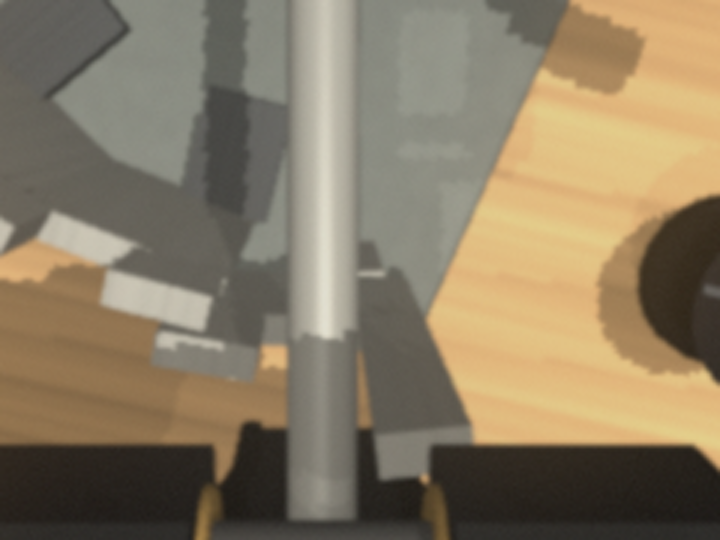

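Call:
drive_tool(
  rows=[
    [[0.003,0.002,0,-0.0018,255],[0.006,0.003,0,-0.0036,255],[0.006,0.003,0,-0.0036,255]],
  ],
)

```text
time: 13.6
position: [0.5448, -0.0966, 0.1923]
tool_rot: [-2.483, 1.923, -0.002]
ft_force: [-1.1, -0.3, -5.5]
grip_width: 0.154
```

Call:
drive_tool(
  rows=[
    [[0.003,-0.0005,0,-0.0018,255],[0.006,-0.0005,0,-0.0036,255],[0.006,-0.0005,0,-0.0036,255]],
  ],
)

```text
time: 13.98
position: [0.545, -0.0974, 0.1923]
tool_rot: [-2.494, 1.908, 0.001]
ft_force: [-1.3, 2.7, -3.9]
grip_width: 0.158
```

Lateral force of +2.7 N on y, with the arm lagging its command: the stem is against the horn. The picture agrees, with the notch gap from column 262 to 358 lying about 5 mm left of here. I'll back off by that play and lower partway.

Call:
drive_tool(
  rows=[
    [[-0.006,0,0,0.0035,255],[-0.013,0,0,0.007,255],[-0.019,0,0,0.0105,255],[-0.019,0.001,0.01,0.0105,255],[-0.019,0.003,0.02,0.0105,255],[-0.019,0.005,0.03,0.0105,255],[-0.019,0.006,0.04,0.0105,255],[-0.019,0.007,0.05,0.0105,255],[-0.019,0.008,0.06,0.0105,255],[-0.019,0.008,0.06,0.0105,255]],
  ],
)

```text
time: 15.22
position: [0.5404, -0.0938, 0.1737]
tool_rot: [2.462, -1.951, -0.001]
ft_force: [-1.6, -0.8, -4.8]
grip_width: 0.154
```

```bash
python3 - <<'E'
from st import *
r=ctrl.get_image("wrist");pickle.dump(r,open("wrist9.pkl","wb"))
cv2.imwrite("pics/wrist9.png",cv2.resize(r["img"][100:280,170:410],None,fx=3,fy=3,interpolation=2))
E
```

```text
15.225 p [ 0.5404 -0.0938  0.1737] xang -1.3402 tilt [-0.     0.001 -1.   ] q [ 0.69  0.2  -0.63  1.77  0.12  1.22 -1.31] F [-1.58 -0.82 -4.78] w 0.154092111471459
```

View pics/wrist9.png

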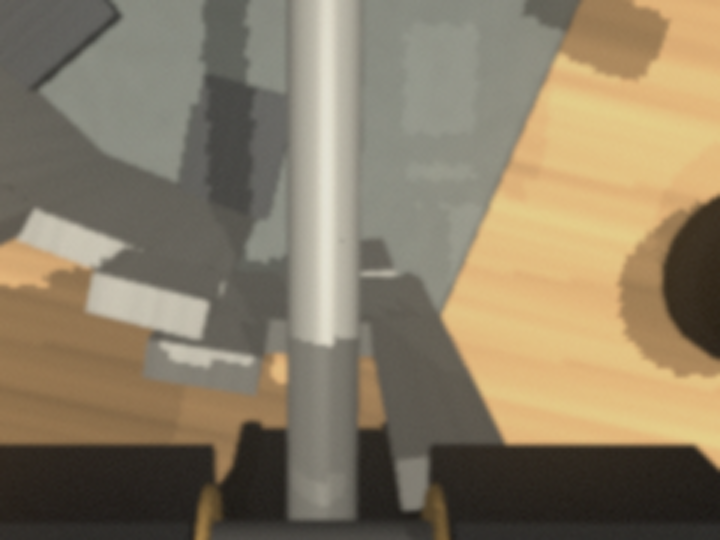

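Fz is still −4.8 N, so the stem is not resting on the rim. It sits centred in the gap between columns 265 and 372. I'll keep lowering.

Call:
drive_tool(
  rows=[
    [[0,0.001,0.01,0,255],[0,0.002,0.02,0,255],[0,0.003,0.03,0,255],[0,0.004,0.04,0,255],[0,0.004,0.047,0,255],[0,0.004,0.047,0,255]],
  ],
)

```text
time: 16.02
position: [0.5396, -0.0939, 0.1598]
tool_rot: [2.462, -1.951, -0.001]
ft_force: [-3.9, -2.0, -3.5]
grip_width: 0.156
```

Call:
drive_tool(
  rows=[
    [[0,0.001,0.01,0,255],[0,0.002,0.02,0,255],[0,0.002,0.02,0,255]],
  ],
)

```text
time: 16.4
position: [0.5395, -0.0939, 0.1539]
tool_rot: [-2.462, 1.95, -0.001]
ft_force: [-1.7, -1.6, -4.7]
grip_width: 0.155
```

```bash
python3 - <<'E'
from st import *
r=ctrl.get_image("wrist")
cv2.imwrite("pics/wrist10.png",cv2.resize(r["img"][100:280,170:410],None,fx=3,fy=3,interpolation=2))
r=ctrl.get_image("scene")
cv2.imwrite("pics/scene10.png",cv2.resize(r["img"][165:325,205:395],None,fx=3.7,fy=3.7,interpolation=2))
E
```

```text
16.4 p [ 0.5395 -0.0939  0.1539] xang -1.34 tilt [ 0.    -0.001 -1.   ] q [ 0.68  0.21 -0.62  1.8   0.13  1.18 -1.32] F [-1.73 -1.55 -4.67] w 0.1552520191961047
```

View pics/wrist10.png

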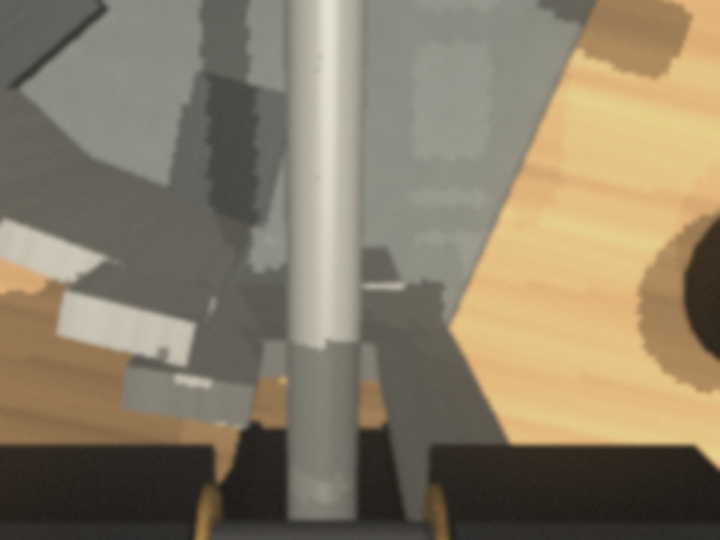

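View pics/scene10.png

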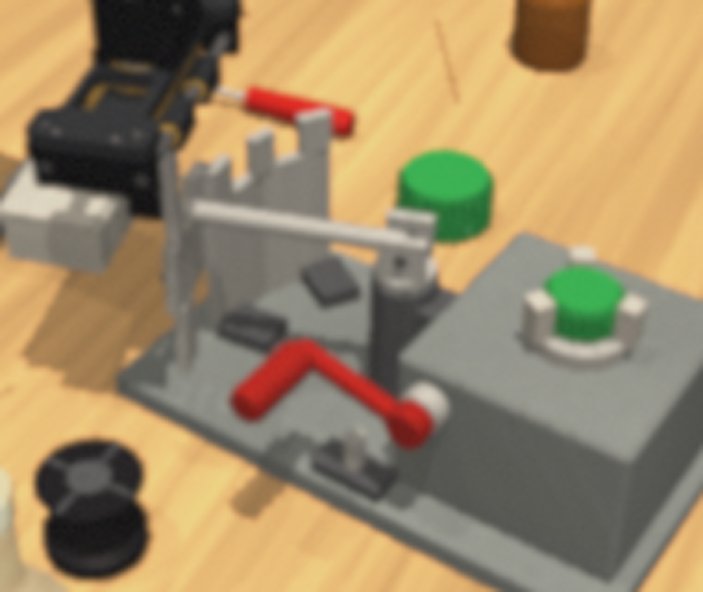

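The stem is in the run notch with the lift at about 0.03. I'll open the jaws only a little, because the horn is close, let the lever settle, and rise straight up.

Call:
drive_tool(
  rows=[
    [[0,0,0,0,225],[0,0,0,0,205],[0,0,0,0,190],[0,0,0,0,185],[0,0,0,0,185],[0,0,0,0,185]],
  ],
)

```text
time: 17.25
position: [0.5393, -0.0939, 0.1541]
tool_rot: [-2.462, 1.951, -0.0]
ft_force: [-1.1, 0.4, 0.2]
grip_width: 0.27
```

```bash
python3 - <<'E'
from st import *
r=ctrl.get_image("wrist")
cv2.imwrite("pics/wrist11.png",r["img"])
E
```

```text
17.25 p [ 0.5393 -0.0939  0.1541] xang -1.34 tilt [ 0. -0. -1.] q [ 0.68  0.21 -0.62  1.8   0.13  1.18 -1.32] F [-1.06  0.37  0.18] w 0.2699324360685992
```

View pics/wrist11.png

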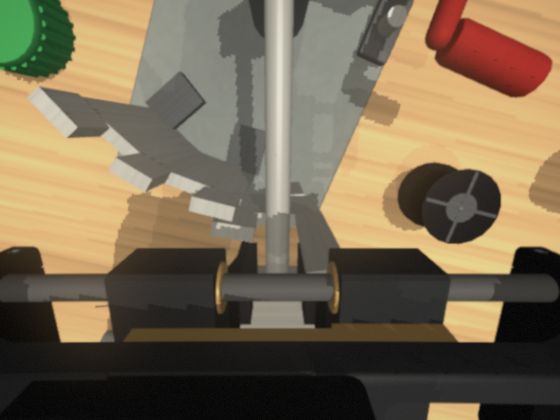

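Force is back to zero and the lever has dropped free of the fingers. Now I'll rise straight up.

Call:
drive_tool(
  rows=[
    [[0,0,-0.02,0,185],[0,0,-0.05,0,185],[0,0,-0.1,0,185],[0,0,-0.18,0,185],[0,0,-0.28,0,185],[0,0,-0.38,0,150],[0,0,-0.46,0,100],[0,0.2,-0.5,0,50],[0,0.35,-0.5,0,0],[0,0.45,-0.5,0,0],[0,0.45,-0.5,0,0],[0,0.45,-0.5,0,0]],
  ],
)

```text
time: 18.8
position: [0.4085, -0.1245, 0.3049]
tool_rot: [-2.463, 1.95, -0.003]
ft_force: [-0.3, 0.0, -0.7]
grip_width: 0.961
```

```bash
python3 - <<'E'
from st import *
for n in ["wrist","scene","top"]:
    r=ctrl.get_image(n);pickle.dump(r,open(n+"12.pkl","wb"))
    cv2.imwrite(f"pics/{n}12.png",r["img"])
r=pickle.load(open("scene12.pkl","rb"));cv2.imwrite("pics/scene12c.png",cv2.resize(r["img"][165:325,205:395],None,fx=3.7,fy=3.7,interpolation=2))
E
```

```text
18.8 p [ 0.4085 -0.1245  0.3049] xang -1.3394 tilt [ 0.001 -0.001 -1.   ] q [ 0.85 -0.19 -0.52  1.83 -0.09  1.47 -1.  ] F [-0.31  0.   -0.66] w 0.961368161401535
```

View pics/scene12c.png

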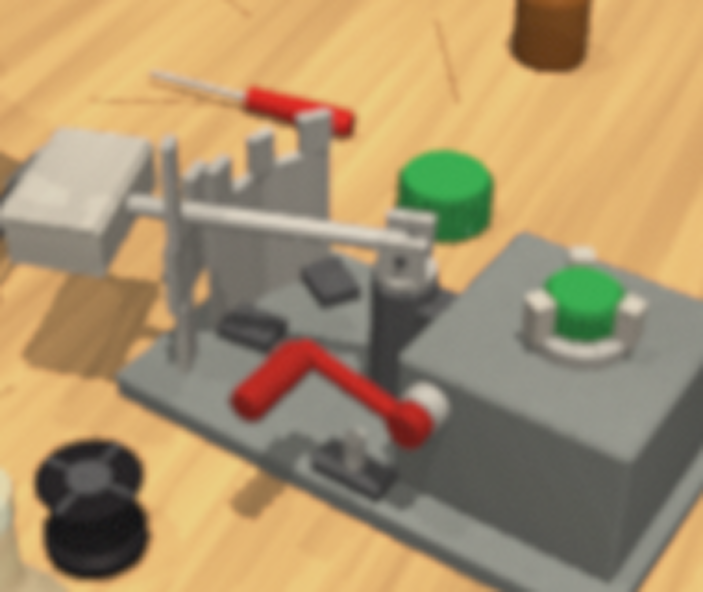

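View pics/wrist12.png

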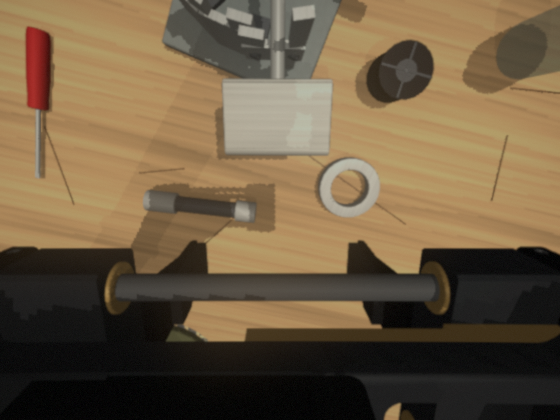

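View pics/top12.png

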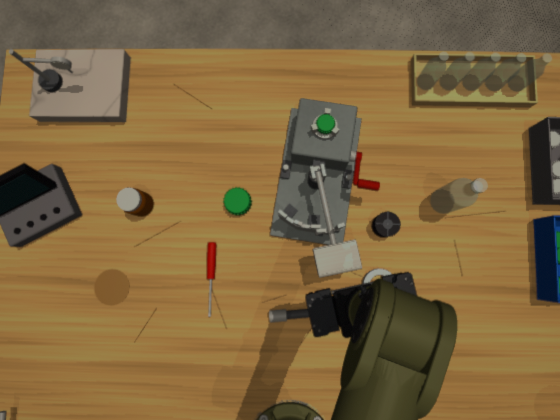

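```bash
python3 - <<'E'
from st import *
W=pickle.load(open("wrist12.pkl","rb"));S=pickle.load(open("scene12.pkl","rb"));T=pickle.load(open("top12.pkl","rb"))
c=W["img"][65:170,205:350];cv2.imwrite("pics/w12c.png",cv2.resize(c,None,fx=5,fy=5,interpolation=2))
f=lambda x,y:((x+.5)/3.7-.5+205,(y+.5)/3.7-.5+165)
for n,w,s in [("BL",(223,80),(150,148)),("BR",(331,80),(100,232)),("FL",(224,154),(62,130)),("FR",(330,153),(3,212))]:
    print(n,*tri(W,w,S,f(*s)))
# before: same method with top/scene of im0
d=pickle.load(open("im0.pkl","rb"))
g=lambda x,y:(230+(x+.5)/3.15-.5,90+(y+.5)/3.15-.5); h=lambda x,y:((x+.5)/3.7-.5+225,(y+.5)/3.7-.5+165)
for n,a,b in [("BL",(103,430),(232,82)),("BR",(220,492),(108,120)),("FR",(180,572),(62,80)),("FL",(60,507),(180,38))]:
    print("start",n,*tri(d["top"],g(*a),d["scene"],h(*b)))
E
```

```text
18.95 p [ 0.4086 -0.1243  0.3042] xang -1.3385 tilt [-0. -0. -1.] q [ 0.85 -0.19 -0.52  1.83 -0.09  1.47 -1.  ] F [-0.04  0.54  0.13] w 0.9906458781061002
BL [ 0.51155354 -0.04816111  0.14536131] 0.0016002570337099449
BR [ 0.53574919 -0.1470446   0.14989711] 0.0017760847568956577
FL [ 0.44548424 -0.06015977  0.14694188] 0.0038192923989374327
FR [ 0.4721971  -0.16289544  0.1547567 ] 0.005533984351826279
start BL [0.56428836 0.07372329 0.14378477] 0.0015668910117114126
start BR [ 0.51737538 -0.01693992  0.15086788] 0.00039587349373267923
start FR [0.4586508  0.01329233 0.15004114] 0.0036301745291775532
start FL [0.50499516 0.10453524 0.14898278] 0.0019750476566855715
```

View pics/w12c.png

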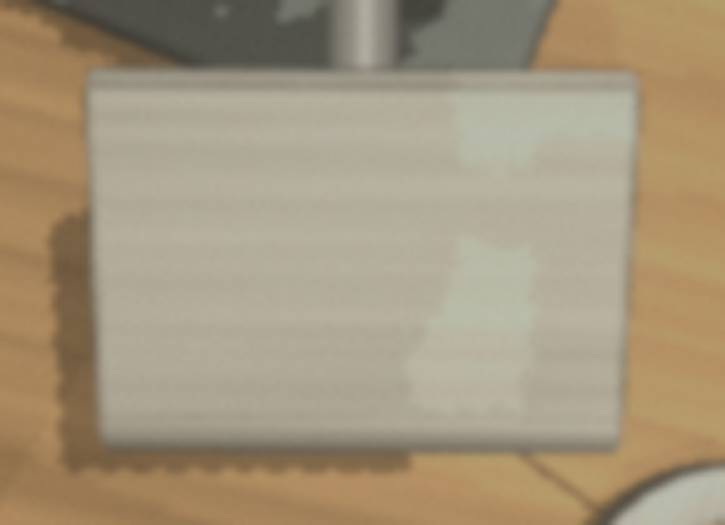

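Roof corners triangulate to a mean height of 149.2 mm against 148.4 mm at the start, so the lever is fully down. It lies beside the horn and the robot is clear of everything. I'm handing in.

```bash
python3 - <<'E'
from bench import ctrl
print(ctrl.close_job())
E
```

```text
the job is handed in; nothing more can be done
None
```

The lever is down in the run notch beside the horn, and the job was handed in at about 19 s; no verdict is reported.

- **How it was moved:** The tool can't tilt, so I didn't hook the handle. I gripped the stem just behind the handle at 10 N and raised the lever to a lift of about 0.26. I carried it over the middle notch without letting it down, then crept right until it met the horn with a side force of about 2.7 N. From there I backed off about 5 mm, lowered it into the notch, opened the jaws slightly and withdrew.
- **Fully home:** The handle roof's mean height was 149.2 mm, against 148.4 mm when it was down at the start. Single corners scatter by several mm, so this puts the lift near 0 to within about 0.02 rad.
- **Forces:** No wrist reading I took was above about 10 N, against a limit of 40 N on the handle. The forces along the stem swung by about ±5 N during the swing, because my pivot estimate was a few mm off and the grip slid on the stem.
- **Rest of the bench:** The gripper was clear of everything before hand-in. By eye, the crank and loose items look unmoved in the last pictures; I did not measure them. The arm partly hides the gauge and setting ring in the top view, but both show in the wrist view.

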